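# Feel out the release notch of a headlamp cradle and press it

### The job

Unlock the headlamp cradle without grasping anything: put closed fingertips lightly on top of the black rail right beside its orange end cap and feel along the rail until you come to the finger notch. Then press the pad inside the notch all the way down, and let go. Press gently, keep off the lamp and leave all the loose things where they are.

Things in the scene. Friction and masses are not known exactly. Their poses are not given: they have to be found in the camera images.
- cradle: Fixed aluminium plate, 260 x 400 x 12 mm, carrying a grey headlamp. Origin: centre of its underside, on the bench; x from the robot side to the far side, y along its length, z up; yaw up to 0.3 rad. Lamp body top at z = 65 mm, x = -40 to 110; two chrome lenses up to z = 106 mm, x = -5 to 95. A black rail runs along its robot-side edge; 45 mm behind the rail nothing stands above the plate.
- rail_mid (a point): Middle of the rail, on its top face, between the end caps: cradle x = -100, z = 85 mm; axes as the cradle's. The rail is straight along y, black, rigid, 26 mm thick (x -13 to 13), its top level and unbroken from y = -140 to 140 mm but for one notch.
- rail_base (a point): Same point on the plate (73 mm lower). The notch: one finger notch, black in black, in the rail's top, its middle anywhere from y = -45 to 45 mm; its place is not reported: feel or look for it. 44 mm long along the rail, cut square, right through the rail's thickness. Its floor, 10 mm below the rail top, is the release pad, 41 mm along the rail, 25 mm across.
- cap_orange: Fixed orange end cap of the rail, where the feeling starts: 34 mm x 50 mm along the rail x 75 mm high, its top 2 mm above the rail's. Origin: centre of its underside, 12 mm above the bench, on the rail's centre line, 165 mm from the rail's middle at the cradle's +y or -y end; the rail shows from 25 mm off its origin.
- cap_grey: The same cap in grey on the other end of the rail. Fixed.
- latch (a joint): Travel of the release pad in the notch floor, m: 0 locked (starts at 0 to 0.001), 0.008 fully down at its stop, released. It moves straight down against about 5 N of friction and stays where it is left. A small green pin in the lamp's top rises as much as the pad sinks.
- bulb_cap: Black bulb cap, 38 mm diameter, 26 mm high, loose on the lamp body's top. Origin: centre of underside. Bystander.
- lock_ring: Brass ring, 36 mm diameter, 8 mm high, loose on the lamp body's top. Origin: centre of underside. Bystander.
- screwdriver: Red-handled screwdriver, 200 mm long, lying loose near the cradle. Bystander.
- wrench: Steel wrench, 170 mm, lying loose near the cradle. Bystander.
- glue: White bottle with red cap, 40 mm diameter, 120 mm high, loose, left of the cradle. Origin: centre of underside. Bystander.
- cleaner: Clear bottle with orange cap, 68 mm diameter, 190 mm high, loose, left of the cradle. Origin: centre of underside. Bystander.
- tape: Black roll, 100 mm diameter, 25 mm high, lying loose right of the cradle. Origin: centre of underside. Bystander.
- grease: White jar with blue lid, 72 mm diameter, 70 mm high, loose, right of the cradle. Origin: centre of underside. Bystander.

How it is judged (in metres and radians):
On the way, in this order (a step that is already met when the one before it is completed fails the run):
1. the fingertips touch the black rail right beside the orange end cap (within 70 mm of the cap's centre) ((contact force between the fingers and rail_c0 above 0.3 N or contact force between the fingers and rail_c1 above 0.3 N or contact force between the fingers and rail_ends_c0 above 0.3 N or contact force between the fingers and rail_ends_c1 above 0.3 N) and horizontal distance between the grasp point and cap_orange below 0.07 m), for 0.05 s.
2. they feel the rail up to the notch (touch the rail within 45 mm of the notch's middle) ((contact force between the fingers and rail_c0 above 0.3 N or contact force between the fingers and rail_c1 above 0.3 N or contact force between the fingers and rail_ends_c0 above 0.3 N or contact force between the fingers and rail_ends_c1 above 0.3 N) and horizontal distance between the grasp point and latch_c0 below 0.045 m), for 0.05 s.
3. the fingertips press the pad in the notch down, at least 6.5 of 8 mm (contact force between the fingers and latch_c0 above 0.5 N and value of joint latch above 0.0065 m), for 0.1 s.
At the end, for the whole second after the job is handed in: The release pad stays at least 6.5 of its 8 mm down, and every loose thing lies at rest within 15 mm of where it was (value of joint latch above 0.0065 m and distance of each of bulb_cap, lock_ring, screwdriver, wrench, glue, cleaner, tape, grease from where it was at the start of the episode below 0.015 m and linear speed of each of bulb_cap, lock_ring, screwdriver, wrench, glue, cleaner, tape, grease below 0.02 m/s); the robot touches nothing.
It fails at once if the rail or the pad is pressed hard (over 40 N) (contact force between the fingers and rail_c0 above 40 N or contact force between the fingers and rail_c1 above 40 N or contact force between the fingers and rail_ends_c0 above 40 N or contact force between the fingers and rail_ends_c1 above 40 N or contact force between the fingers and latch_c0 above 40 N).
It fails at once if the robot pushes the lamp or its base plate (over 5 N) (contact force between any of the fingers, the arm and cradle above 5 N).
It fails at once if a loose thing is lifted or moved more than 15 mm (distance of any of bulb_cap, lock_ring, screwdriver, wrench, glue, cleaner, tape, grease from where it was at the start of the episode above 0.015 m).
It also fails if it takes over 53 s, if anything falls off the work surface, if the arm or the gripper's body presses on something with over 40 N, if the wrist force passes 120 N, or if a joint passes its speed limit or range.

### The arm

A 6-joint arm with a two-finger parallel gripper is mounted at the origin on the work surface. World frame = base frame: x ahead of the robot, y to its left, z up, the work surface at z = 0. Lengths are in mm, angles in degrees, forces in N, time in s.
With the tool pointing down it reaches from about 350 to 850 mm from the base axis. Payload 8.1 kg.
Tool frame: the origin (TCP) lies at the very end of the fingers, on their centre line; the grasp point (between the pads) lies r.tcp_to_grasp behind it (r.tcp_to_grasp is the distance from the TCP to the grasp point, in mm); z points along the fingers, y is the line along which they close (so a half turn about z gives the same grasp; the last joint's range is limited). The gripper opens to 85 mm and grips with 20 to 120 N. Pads are 22 mm wide; open, the fingers measure 114 mm over their backs; the gripper's body (76 mm by 85 mm) begins 54 mm behind the grasp point. The pads swing forward as they close: fully open they stand 13 mm farther back than shut.
Start: joints at [63.232, 7.471, 85.268, -0, 87.261, -4.893], TCP at [223.534, 556.81, 199.092] pointing down, gripper open.
Joint ranges: [-169.43, 169.43], [-51.17, 129.36], [1.28, 143.12], [-76.62, 256.62], [0, 156.53], [-152.29, 152.29]. Speed limits (degrees/s): [136.94, 136.94, 159.86, 180, 180, 180].

### API

Orientations are given as [roll, pitch, yaw] about the fixed x, y, z axes, in that order (R = Rz(yaw) Ry(pitch) Rx(roll)).
In Python, from bench import r gives the robot as it stands.
- The arm moves only by the shell command python3 -m handwheel 'ROWS' [OPENING] [FORCE]. ROWS is JSON, a list of rows, each a list of 4 numbers: the shift along the tool's x, y, z in m, then the turn about the tool's z in degrees. A call has 1 to 10 rows; each row shifts and turns the commanded pose from where the row before left it, along the tool's axes as they then stand; what a row does not reach is not made up. A row lasts 1/10 s, in which the tool goes at most 50 mm and 8.59 degrees, less where a joint would pass 70% of its speed; a pose out of reach is approached as far as the arm can. A call is refused whole if a number of a shift passes 0.05 or a number of a turn 8.59, either way. A call with a gripper value outside its range is refused whole. OPENING is the finger opening in m, from 0 to 0.0854, set as the call begins (- or left out, the last holds). The fingers move at their own pace and stop on an object; FORCE is the grip in N (left out, the last holds). Time passes only in rows, so rows that do not move let the fingers close. It gives the time, the measured TCP pose, the force, the opening and the grip force at its end, in the units of the state.
- r.sense(): the state, without advancing time (a new reading comes with each control period).
- r.snapshot(name): name is "scene" or "top"; returns the picture (400x640x3 uint8, red, green, blue); there is no depth.
- r.camera_params(name): a dict with "fx", "fy", "cx", "cy" (pixels), "R" (3x3) and "t" (3): a world point X has camera coordinates R X + t. Camera axes: x right, y down, z forward; pixel columns grow to the right and rows downward; lengths in mm; the calibration is good to about 2 mm. A picture is of the moment at which its call begins. camera_params takes no time and is no camera call.
- r.hand_in(): hands the job in; it is judged then, once.
The state is a dict: "time": time; "joint_pos": joint angles; "qd": joint speeds; "joint_efforts": joint torques, N m; "tool_pos": TCP position; "tcp_rot": TCP orientation; "ft_force": force on the tool from outside, world axes, zero at the start; "wrist_torque": the same for the moment, N m; "finger_gap": finger opening in mm; "grip_force": force on a finger pad.
Only numpy, scipy, OpenCV 4.12 (cv2) and the standard library are available. Lean on these libraries where they do the work, as an engineer would, in place of code of your own. Each camera call takes 0.05 s, during which the arm holds its last target. There are 200 camera calls.

## Working session

There is one attempt and no reset: what is moved stays moved. The work goes in short steps, Python scripts to look and compute and a shell command to move; the robot and the scene stay as the last step left them, time stands still between calls to the robot, and variables do not carry over. Pictures are saved under pics/ and viewed, at most 10 in all, crops included, and the job is handed in when it is done.

```bash
mkdir -p pics
python3 - <<'E'
from bench import r
import cv2
for n in("scene","top"):
    cv2.imwrite(f"pics/{n}0.png",r.snapshot(n)[:,:,::-1])
    print(r.camera_params(n))
print(r.sense(), r.tcp_to_grasp)
E
```

```text
{'fx': 425.8527342430651, 'fy': 425.8527342430651, 'cx': 325.5056479334806, 'cy': 201.77288262167454, 'R': array([[ 0.58595107,  0.81019873, -0.01547144],
       [ 0.60870382, -0.45266882, -0.65159083],
       [-0.5349215 ,  0.37238282, -0.75841283]]), 't': array([-299.90038288, -263.73965776, 1488.24517302])}
{'fx': 405.16295443724556, 'fy': 405.16295443724556, 'cx': 319.11321098593396, 'cy': 198.39581021507922, 'R': array([[-0.01667107, -0.99962286, -0.02182218],
       [-0.99526183,  0.01868139, -0.09541954],
       [ 0.09579123,  0.02012804, -0.99519792]]), 't': array([   7.49668345,  546.85380251, 1299.99829987])}
{'time': 0.1, 'joint_pos': array([ 6.32315335e+01,  7.51020518e+00,  8.53234997e+01, -6.97953989e-04,
        8.72628989e+01, -4.89244521e+00]), 'qd': array([-0.07487434, -0.14549512, -0.04996322, -0.08554012,  0.00087947,
       -0.05916508]), 'joint_efforts': array([ 1.92819527e-03, -5.70949280e+01, -5.01942587e+01, -1.55639063e-04,
        8.10511352e-03,  2.76962845e-05]), 'tool_pos': array([223.28484992, 556.30350833, 198.15098591]), 'tcp_rot': array([-1.79903689e+02, -7.54433606e-03,  1.58124006e+02]), 'ft_force': array([-0.07358056, -0.19725642,  0.83159118]), 'wrist_torque': array([-0.01116123,  0.02286065,  0.05135064]), 'grip_force': 0.0, 'finger_gap': 85.43028450285736} 18.700000000000003
```

View pics/scene0.png

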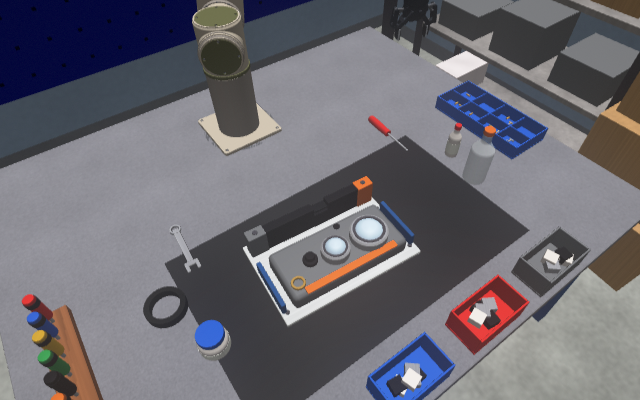

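View pics/top0.png

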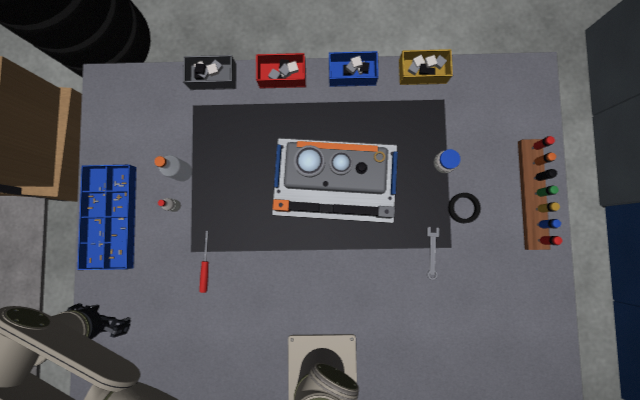

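The orange cap shows at about (281,206) and the grey cap at (387,211) in the top view, so orange is at the robot's left (+y). In the scene view the notch looks to be near (320,207). I'll enlarge both.

Run:
```python
import cv2,numpy as np
a=cv2.imread("pics/top0.png")[190:230,265:405]; b=cv2.imread("pics/scene0.png")[170:260,235:385]
f=lambda i,s:cv2.resize(np.clip(i.astype(float)*1.5,0,255).astype('uint8'),None,fx=s,fy=s,interpolation=cv2.INTER_CUBIC)
A=f(a,5);B=f(b,4);B=cv2.copyMakeBorder(B,0,0,0,100,0)
cv2.imwrite("pics/crop.png",np.vstack([A,B]));print(A.shape,B.shape)
```

```text
(200, 700, 3) (360, 700, 3)
```

View pics/crop.png

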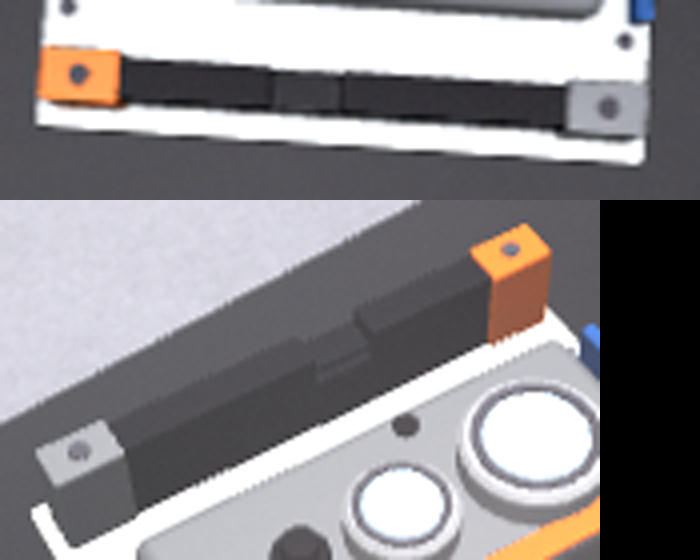

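The top crop shows the cap-hole centres at image (280.8,204.8) for orange and (386.8,211.4) for grey, and the notch spans crop columns 273 to 342. The scene crop agrees, with the orange hole at (362.5,182.5) and the grey hole at (254.7,232.7).

```bash
cat > h.py <<'E'
import numpy as np
from bench import r
def pt(n,u,v,z):
    c=r.camera_params(n);R=np.array(c["R"]);t=np.array(c["t"])
    d=R.T@[(u-c["cx"])/c["fx"],(v-c["cy"])/c["fy"],1];o=-R.T@t
    return (o+d*(z-o[2])/d[2])
E
python3 - <<'E'
from h import *
T=lambda x,y:(x/5+264.6,y/5+189.6)
S=lambda x,y:(x/4+234.6,(y-200)/4+169.6)
o=pt("top",*T(79,74),87);g=pt("top",*T(609,107),87)
o2=pt("scene",*S(511,250),87);g2=pt("scene",*S(79,451),87)
print(o,g,np.linalg.norm(o-g));print(o2,g2,np.linalg.norm(o2-g2))
for a,b in((o,g),(o2,g2)):
    m=(a+b)/2;e=(a-b)/np.linalg.norm(a-b);print(m,"yaw",np.degrees(np.arctan2(-e[0],e[1])))
m=(o+g)/2;e=(o-g)/np.linalg.norm(o-g)
for p in((273,91),(342,95)):print((pt("top",*T(*p),85)-m)@e,(pt("top",*T(*p),75)-m)@e)
m2=(o2+g2)/2;e2=(o2-g2)/np.linalg.norm(o2-g2)
for p in((358,310),(312,342)):print("s",(pt("scene",*S(*p),85)-m2)@e2)
E
```

```text
[524.47776594 117.86771983  87.        ] [ 497.86068103 -211.51074848   87.        ] 330.4521820101329
[524.82494397 118.88227678  87.        ] [ 497.28968891 -210.14989562   87.        ] 330.1823144087718
[511.16922348 -46.82151432  87.        ] yaw -4.620034610609974
[511.05731644 -45.63380942  87.        ] yaw -4.783685354329374
43.565540542922236 43.82757869700664
0.4548384388013021 0.37502653349002385
s 46.88241358244856
s 6.1878423280292125
```

Both cameras agree: rail middle (511,-46), yaw about -4.7°, cap spacing 330 mm as specified, notch middle at about y = +23 mm. I'll turn the tool to yaw 85.3° (tool x along the rail), close the fingers, then travel.

```bash
python3 -m handwheel '[[0,0,0,8.1],[0,0,0,8.1],[0,0,0,8.1],[0,0,0,8.1],[0,0,0,8.1],[0,0,0,8.1],[0,0,0,8.1],[0,0,0,8.1],[0,0,0,8.1]]' 0 20
python3 -m handwheel '[[-0.02,0.015,0,0],[-0.038,0.028,0,0],[-0.038,0.028,0,0],[-0.038,0.028,0,0],[-0.038,0.028,0,0],[-0.038,0.028,0,0],[-0.038,0.028,0,0],[-0.038,0.028,0,0],[-0.038,0.028,0,0],[-0.02,0.015,0,0]]'
```

```text
time: 1.0
tool_pos: [223.4, 556.5, 198.5]
tcp_rot: [-180.0, 0.1, 84.9]
ft_force: [-0.6, 0.0, -0.4]
finger_gap: -0.1
grip_force: 0.0
time: 2.0
tool_pos: [449.1, 189.7, 198.8]
tcp_rot: [180.0, 0.1, 85.1]
ft_force: [0.9, -0.0, 0.3]
finger_gap: -0.0
grip_force: 0.0
```

```bash
python3 -m handwheel '[[-0.022,0.016,0,0],[-0.022,0.016,0,0],[-0.022,0.016,0,0],[-0.022,0.016,0,0],[-0.022,0.016,0,0],[0,0,0.03,0],[0,0,0.03,0],[0,0,0.02,0],[0,0,0,0],[0,0,0,0]]'
python3 - <<'E'
from h import *
import cv2
i=r.snapshot("scene")[150:270,220:400,::-1];j=r.snapshot("top")[130:230,230:410,::-1]
cv2.imwrite("pics/near.png",np.vstack([cv2.resize(k,(700,l)) for k,l in((i,467-170),(j,300))]) if 0 else np.hstack([cv2.resize(i,(390,260)),cv2.resize(j,(400,260))]))
s=r.sense();p=s["tool_pos"];d=p[:2]-[511,-46]
e=np.array([.082,.9966]);print(p,s["ft_force"],"s",d@e,"across",d@[.9966,-.082],s["tcp_rot"])
E
```

```text
time: 3.0
tool_pos: [518.2, 76.6, 119.1]
tcp_rot: [-179.9, 0.0, 85.2]
ft_force: [0.4, 0.5, 0.3]
finger_gap: -0.0
grip_force: 0.0
[519.64742473  76.7066875  120.8085061 ] [ 0.55088064 -0.7539692   0.47495902] s 122.99857358907948 across -1.4439248875010522 [ 1.79863110e+02 -1.77840708e-02  8.52323236e+01]
```

View pics/near.png

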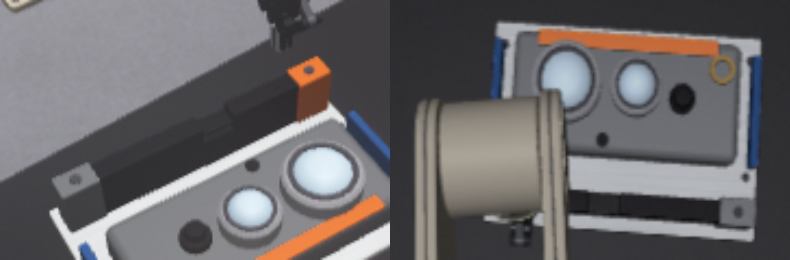

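The fingers show at crop pixel (283,45), about (350,171) in the scene view, just above and beside the orange cap. I'll check that against the projected TCP.

```bash
python3 - <<'E'
from h import *
c=r.camera_params("scene")
for X in([519.6,76.7,120.8],[521,76.7,85]):
    q=c["R"]@X+c["t"];print(q[0]/q[2]*c["fx"]+c["cx"],q[1]/q[2]*c["fy"]+c["cy"])
E
python3 -m handwheel '[[-0.001,0.001,0.015,0],[-0.001,0,0.01,0],[0,0,0.004,0],[0,0,0,0],[0,0,0,0]]'
```

```text
349.57141891849693 179.1711298633036
349.52866268800125 188.45286681384798
time: 3.6
tool_pos: [519.3, 74.5, 90.0]
tcp_rot: [-180.0, 0.0, 85.2]
ft_force: [0.2, 0.3, 0.4]
finger_gap: 0.1
grip_force: 0.0
```

Run:
```python
from h import *
import cv2
i=r.snapshot("scene")[150:220,300:400,::-1]
cv2.imwrite("pics/n2.png",cv2.resize(np.clip(i*1.8,0,255).astype('uint8'),(800,560),interpolation=cv2.INTER_CUBIC))
p=r.sense()["tool_pos"];c=r.camera_params("scene");q=c["R"]@p+c["t"];print(p,(q[0]/q[2]*c["fx"]+c["cx"]-300)*8,(q[1]/q[2]*c["fy"]+c["cy"]-150)*8)
```

```text
[519.62221158  74.536428    90.3716984 ] 389.20986509928207 297.45929438680014
```

View pics/n2.png

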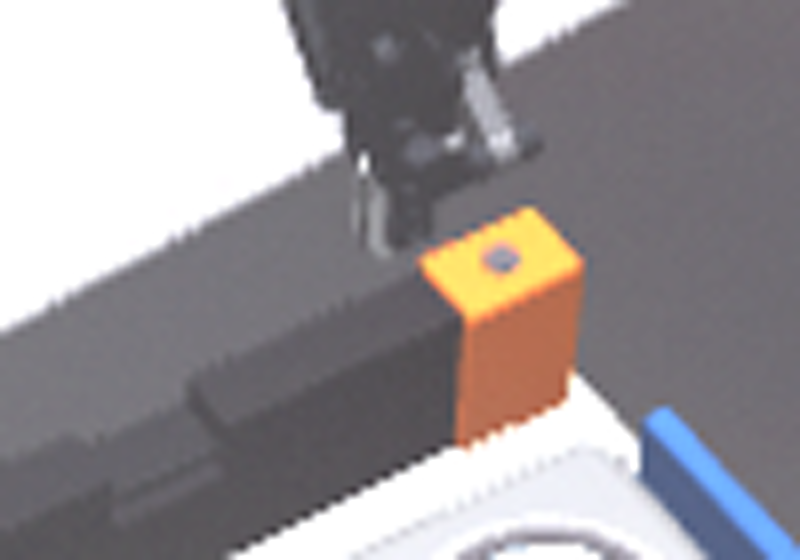

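The visible finger ends at crop (385,258), while the TCP should project to (389,297). The dark tip may be blending into the mat, so I'll settle it by touch, going down in small steps.

```bash
python3 -m handwheel '[[0,0.001,0.002,0],[0,0,0.001,0],[0,0,0,0],[0,0,0,0]]'; python3 -m handwheel '[[0,0,0.001,0],[0,0,0,0],[0,0,0,0]]'; python3 -m handwheel '[[0,0,0.001,0],[0,0,0,0],[0,0,0,0]]'
```

```text
time: 4.05
tool_pos: [520.4, 74.4, 87.2]
tcp_rot: [180.0, -0.0, 85.2]
ft_force: [0.5, 0.2, -0.1]
finger_gap: 0.3
grip_force: 0.0
time: 4.35
tool_pos: [520.4, 74.4, 86.0]
tcp_rot: [-180.0, 0.0, 85.2]
ft_force: [-0.4, 0.2, -0.1]
finger_gap: -0.2
grip_force: 0.0
time: 4.65
tool_pos: [520.4, 74.4, 85.0]
tcp_rot: [-180.0, 0.0, 85.2]
ft_force: [0.4, 0.6, 0.3]
finger_gap: -0.1
grip_force: 0.0
```

```bash
python3 -m handwheel '[[0,0,0.001,0],[0,0,0,0],[0,0,0,0]]'; python3 -m handwheel '[[0,0,0.001,0],[0,0,0,0],[0,0,0,0]]'
python3 - <<'E'
from h import *
import cv2
c=r.camera_params("scene");p=r.sense()["tool_pos"]
i=cv2.resize(np.clip(r.snapshot("scene")[150:220,300:400,::-1].astype(float)*2.5,0,255).astype('uint8'),(800,560),interpolation=cv2.INTER_CUBIC)
cv2.imwrite("pics/n3.png",i);print(p,r.sense()["ft_force"])
E
```

```text
time: 4.95
tool_pos: [520.4, 74.4, 84.0]
tcp_rot: [-180.0, 0.0, 85.2]
ft_force: [-0.5, 0.1, -0.6]
finger_gap: 0.0
grip_force: 0.0
time: 5.25
tool_pos: [520.3, 74.4, 83.0]
tcp_rot: [-180.0, 0.0, 85.2]
ft_force: [0.2, 0.5, 0.9]
finger_gap: -0.1
grip_force: 0.0
[520.34893889  74.39710108  83.03175314] [ 0.54794065 -1.10993464 -0.3932559 ]
```

View pics/n3.png

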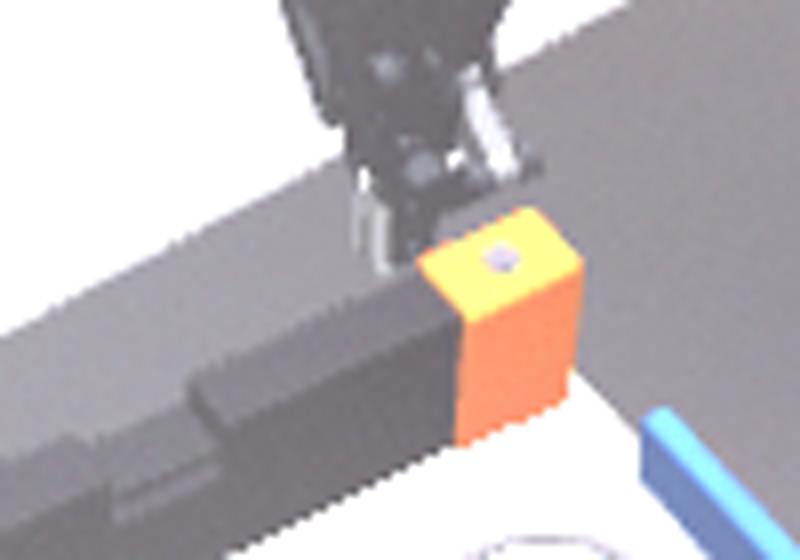

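The finger end at (388,272) appears to disappear behind the rail and cap edge, as if it sits on the robot side of the rail, yet the TCP reads over the rail. I'll raise it and look again with the TCP projected into the picture.

```bash
python3 -m handwheel '[[0,0,-0.03,0],[0,0,-0.03,0],[0,0,0,0],[0,0,0,0]]'
python3 - <<'E'
from h import *
import cv2
out=[]
p=r.sense()["tool_pos"];print(p,r.sense()["joint_pos"])
for n,(u,v) in(("scene",(300,100)),("top",(250,150))):
    c=r.camera_params(n)
    i=cv2.resize(np.clip(r.snapshot(n)[v:v+90,u:u+100,::-1].astype(float)*2.2,0,255).astype('uint8'),(400,360),interpolation=cv2.INTER_CUBIC)
    i=cv2.resize(i,(400,360))
    for dz,col in((0,(0,0,255)),(73,(0,255,0))):
        q=c["R"]@(p+[0,0,dz])+c["t"];w=(int((q[0]/q[2]*c["fx"]+c["cx"]-u+.5)*4),int((q[1]/q[2]*c["fy"]+c["cy"]-v+.5)*4));print(w);cv2.circle(i,w,3,col,1)
    out.append(i)
cv2.imwrite("pics/n4.png",np.hstack(out))
E
```

```text
time: 5.7
tool_pos: [521.2, 74.5, 144.0]
tcp_rot: [179.9, -0.0, 85.2]
ft_force: [-0.5, 0.9, -0.2]
finger_gap: 0.3
grip_force: 0.0
[521.1869066   74.46193063 144.00529688] [ 2.55057596e+00 -2.21038843e+00  1.01051305e+02 -7.74955311e-04
  8.10346127e+01  7.32627510e+00]
(200, 297)
(203, 215)
(172, 216)
(163, 208)
```

View pics/n4.png

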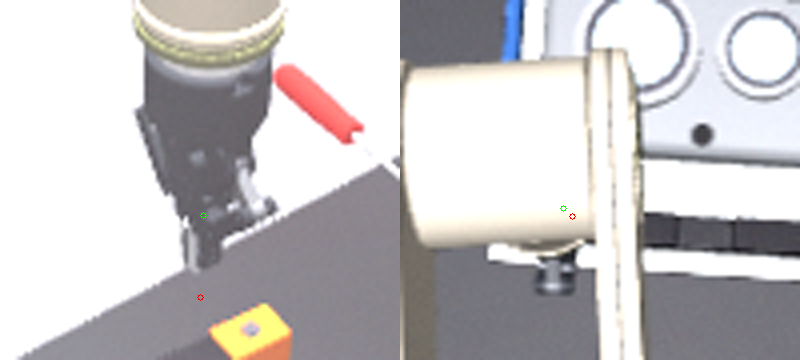

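The gripper axis matches the TCP in both views (flange ring on the axis), but the finger end at (203,268) is about 25 mm above the projected TCP at (200,297). The TCP height is evidently not where the closed tips really end, so I'll feel downward with a force stop.

```bash
cat > ok.py <<'E'
# exit 1 when the wrist feels more than the given upward force (mean of readings is not possible without time)
import sys
from bench import r
s=r.sense();f=s["ft_force"]
print(s["time"],s["tool_pos"].round(1),f.round(1),"gap",round(s["finger_gap"],1))
sys.exit(abs(f[2])>float(sys.argv[1]))
E
H="python3 -m handwheel"
python3 -m handwheel '[[0,0,0.03,0],[0,0,0.03,0],[0,0,0,0]]' >/dev/null && python3 ok.py 2.5 &&
python3 -m handwheel '[[0,0,0.001,0],[0,0,0.001,0],[0,0,0,0]]' >/dev/null && python3 ok.py 2.5 &&
python3 -m handwheel '[[0,0,0.001,0],[0,0,0,0]]' >/dev/null && python3 ok.py 2.5 &&
python3 -m handwheel '[[0,0,0.001,0],[0,0,0,0]]' >/dev/null && python3 ok.py 2.5 &&
python3 -m handwheel '[[0,0,0.001,0],[0,0,0,0]]' >/dev/null && python3 ok.py 2.5 &&
python3 -m handwheel '[[0,0,0.001,0],[0,0,0,0]]' >/dev/null && python3 ok.py 2.5 &&
python3 -m handwheel '[[0,0,0.001,0],[0,0,0,0]]' >/dev/null && python3 ok.py 2.5 &&
python3 -m handwheel '[[0,0,0.001,0],[0,0,0,0]]' >/dev/null && python3 ok.py 2.5 &&
python3 -m handwheel '[[0,0,0.001,0],[0,0,0,0]]' >/dev/null && python3 ok.py 2.5
```

```text
6.1 [515.5  74.2  77.1] [-1.4  0.  -0.2] gap 0.3False
```

```bash
sed -i 's/sys.exit(\(.*\))$/sys.exit(int(\1))/' ok.py
python3 -m handwheel '[[0,0,0,0],[0,0,0,0]]'
```

```text
time: 6.3
tool_pos: [521.2, 74.5, 84.4]
tcp_rot: [179.9, -0.0, 85.2]
ft_force: [0.5, -0.1, 0.7]
finger_gap: -0.3
grip_force: 0.0
```

Fast moves overshoot briefly, so I'll stay slow near the rail. Continuing the guarded descent.

```bash
python3 -m handwheel '[[0,0,0.001,0],[0,0,0.001,0],[0,0,0.001,0],[0,0,0,0]]' >/dev/null && python3 ok.py 2.5 &&
python3 -m handwheel '[[0,0,0.001,0],[0,0,0.001,0],[0,0,0,0]]' >/dev/null && python3 ok.py 2.5 &&
python3 -m handwheel '[[0,0,0.001,0],[0,0,0.001,0],[0,0,0,0]]' >/dev/null && python3 ok.py 2.5 &&
python3 -m handwheel '[[0,0,0.001,0],[0,0,0,0]]' >/dev/null && python3 ok.py 2.5 &&
python3 -m handwheel '[[0,0,0.001,0],[0,0,0,0]]' >/dev/null && python3 ok.py 2.5 &&
python3 -m handwheel '[[0,0,0.001,0],[0,0,0,0]]' >/dev/null && python3 ok.py 2.5 &&
python3 -m handwheel '[[0,0,0.001,0],[0,0,0,0]]' >/dev/null && python3 ok.py 2.5 &&
python3 -m handwheel '[[0,0,0.001,0],[0,0,0,0]]' >/dev/null && python3 ok.py 2.5 &&
python3 -m handwheel '[[0,0,0.001,0],[0,0,0,0]]' >/dev/null && python3 ok.py 2.5
```

```text
6.7 [520.5  74.4  80.3] [-0.3  0.7 -1.2] gap -0.3
7.0 [520.2  74.4  77.8] [ 0.1  0.2 -0. ] gap 0.3
7.3 [520.3  74.4  75.9] [0.5 0.2 0.4] gap 0.3
7.5 [520.3  74.4  74.9] [-0.2  0.6 -0.1] gap -0.2
7.7 [520.3  74.4  74. ] [ 0.5 -0.3  0.4] gap -0.0
7.9 [520.3  74.4  72.9] [-0.1 -0.1  0.2] gap 0.0
8.1 [520.3  74.4  71.9] [ 0.8 -0.6 -0.7] gap -0.3
8.3 [520.3  74.4  70.9] [-0.3 -1.   0.5] gap -0.0
8.5 [520.3  74.4  69.9] [-0.3  0.  -0.6] gap -0.0
```

Run:
```python
from h import *
import cv2
i=r.snapshot("scene")[140:210,300:400,::-1]
i=np.clip(255*(i/255.)**.45,0,255).astype('uint8')
cv2.imwrite("pics/n5.png",cv2.resize(i,(800,560),interpolation=cv2.INTER_CUBIC))
c=r.camera_params("scene")
for X in([520.3,74.4,70],[520.3,74.4,90],[521-20,74.4,85]):
    q=c["R"]@X+c["t"];print((q[0]/q[2]*c["fx"]+c["cx"]-300)*8,(q[1]/q[2]*c["fy"]+c["cy"]-140)*8)
```

```text
388.5901582312722 418.48215688576283
390.0824585607629 379.53367471131423
355.53224148116897 356.4615499708714
```

View pics/n5.png

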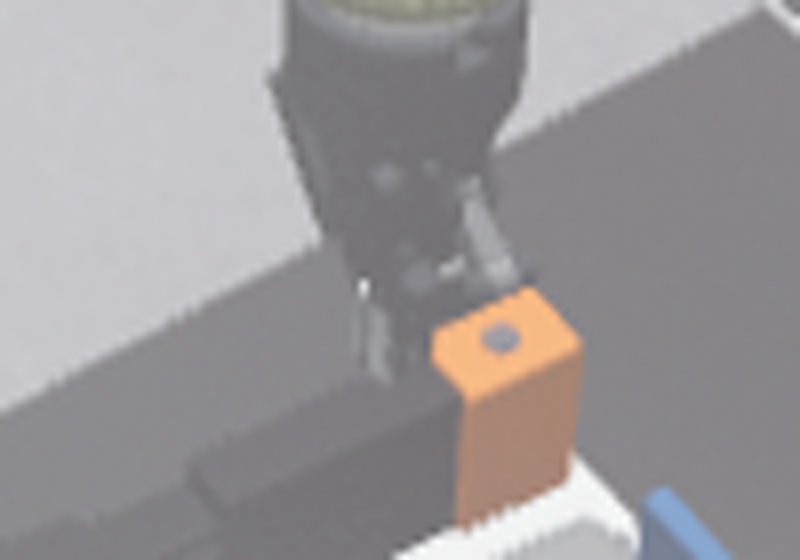

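The finger is now drawn over the rail top and in front of the cap corner, with its end at (385,380). That matches z of about 90 on the axis, so the tips are about 20 mm above the reported TCP and over the rail. Going on down.

```bash
python3 -m handwheel '[[0,0,0.001,0],[0,0,0,0]]' >/dev/null && python3 ok.py 2 &&
python3 -m handwheel '[[0,0,0.001,0],[0,0,0,0]]' >/dev/null && python3 ok.py 2 &&
python3 -m handwheel '[[0,0,0.001,0],[0,0,0,0]]' >/dev/null && python3 ok.py 2 &&
python3 -m handwheel '[[0,0,0.0005,0],[0,0,0,0]]' >/dev/null && python3 ok.py 2 &&
python3 -m handwheel '[[0,0,0.0005,0],[0,0,0,0]]' >/dev/null && python3 ok.py 2 &&
python3 -m handwheel '[[0,0,0.0005,0],[0,0,0,0]]' >/dev/null && python3 ok.py 2 &&
python3 -m handwheel '[[0,0,0.0005,0],[0,0,0,0]]' >/dev/null && python3 ok.py 2 &&
python3 -m handwheel '[[0,0,0.0005,0],[0,0,0,0]]' >/dev/null && python3 ok.py 2 &&
python3 -m handwheel '[[0,0,0.0005,0],[0,0,0,0]]' >/dev/null && python3 ok.py 2 &&
python3 -m handwheel '[[0,0,0.0005,0],[0,0,0,0]]' >/dev/null && python3 ok.py 2 &&
python3 -m handwheel '[[0,0,0.0005,0],[0,0,0,0]]' >/dev/null && python3 ok.py 2 &&
python3 -m handwheel '[[0,0,0.0005,0],[0,0,0,0]]' >/dev/null && python3 ok.py 2
```

```text
8.75 [520.3  74.4  68.9] [ 0.1 -0.4  0.1] gap 0.2
8.95 [520.3  74.4  68. ] [-0.6 -0.3  0.3] gap 0.4
9.15 [520.3  74.4  66.9] [-0.3  0.3 -0.3] gap 0.1
9.35 [520.4  74.4  66.5] [ 0.1 -0.8 -0.5] gap 0.0
9.55 [520.4  74.4  66. ] [0.7 0.6 0.1] gap -0.1
9.75 [520.4  74.4  65.5] [0.9 0.  0.2] gap 0.3
9.95 [520.3  74.4  65. ] [ 1.  -0.3  0.2] gap -0.2
10.15 [520.4  74.4  64.5] [-0.5  0.1 -0.6] gap 0.6
10.35 [520.3  74.4  64. ] [-1.   0.8  0.2] gap 0.2
10.55 [520.4  74.4  63.5] [-0.  -0.1 -0. ] gap -0.2
10.75 [520.4  74.4  63. ] [ 0.2 -0.9  0.8] gap -0.0
10.95 [520.4  74.4  62.5] [-0.4 -0.   0.1] gap 0.2
```

```bash
python3 -m handwheel '[[0,0,0.0005,0],[0,0,0,0]]' >/dev/null && python3 ok.py 2 &&
python3 -m handwheel '[[0,0,0.0005,0],[0,0,0,0]]' >/dev/null && python3 ok.py 2 &&
python3 -m handwheel '[[0,0,0.0005,0],[0,0,0,0]]' >/dev/null && python3 ok.py 2 &&
python3 -m handwheel '[[0,0,0.0005,0],[0,0,0,0]]' >/dev/null && python3 ok.py 2 &&
python3 -m handwheel '[[0,0,0.0005,0],[0,0,0,0]]' >/dev/null && python3 ok.py 2 &&
python3 -m handwheel '[[0,0,0.0005,0],[0,0,0,0]]' >/dev/null && python3 ok.py 2 &&
python3 -m handwheel '[[0,0,0.0005,0],[0,0,0,0]]' >/dev/null && python3 ok.py 2 &&
python3 -m handwheel '[[0,0,0.0005,0],[0,0,0,0]]' >/dev/null && python3 ok.py 2 &&
python3 -m handwheel '[[0,0,0.0005,0],[0,0,0,0]]' >/dev/null && python3 ok.py 2 &&
python3 -m handwheel '[[0,0,0.0005,0],[0,0,0,0]]' >/dev/null && python3 ok.py 2 &&
python3 -m handwheel '[[0,0,0.0005,0],[0,0,0,0]]' >/dev/null && python3 ok.py 2 &&
python3 -m handwheel '[[0,0,0.0005,0],[0,0,0,0]]' >/dev/null && python3 ok.py 2
```

```text
11.15 [520.3  74.4  62. ] [ 0.1 -0.1  1. ] gap -0.1
11.35 [520.3  74.4  61.5] [-0.3  0.1  0.1] gap -0.0
11.55 [520.4  74.4  61. ] [ 0.4 -1.2 -0.5] gap -0.2
11.75 [520.3  74.4  60.5] [ 0.6 -0.1  0.1] gap 0.4
11.95 [520.4  74.4  60. ] [ 0.  -0.9  0.7] gap -0.1
12.15 [520.4  74.4  59.5] [-0.2  0.6 -0.3] gap 0.0
12.35 [520.4  74.4  59. ] [ 0.1  0.4 -0.2] gap 0.0
12.55 [520.3  74.4  58.5] [-0.6  0.2  0.3] gap 0.1
12.75 [520.4  74.4  58. ] [-0.1  0.3 -0.6] gap -0.3
12.95 [520.4  74.4  57.5] [ 0.4  0.5 -0. ] gap -0.1
13.15 [520.4  74.4  57. ] [-0.2 -0.6 -1.2] gap 0.0
13.35 [520.3  74.4  56.5] [-0.8 -0.1 -0.3] gap -0.3
```

Run:
```python
from h import *
import cv2
i=r.snapshot("scene")[150:210,310:390,::-1].astype(float)
i=np.clip((i-10)*3,0,255).astype('uint8')
cv2.imwrite("pics/n6.png",cv2.resize(i,(800,600),interpolation=cv2.INTER_CUBIC))
c=r.camera_params("scene")
for X in([520.3,74.4,56.5],[520.3,74.4,85],[511+.082*140,-46+.9966*140,85],[511+.082*140-13,-46+.9966*140,85]):
    q=c["R"]@X+c["t"];print((q[0]/q[2]*c["fx"]+c["cx"]-310)*10,(q[1]/q[2]*c["fy"]+c["cy"]-150)*10)
```

```text
384.5053445652252 455.26665574977073
387.13220720979905 386.7065201892376
446.53263273060134 360.89564383372476
417.47403914812253 333.40349620517657
```

View pics/n6.png

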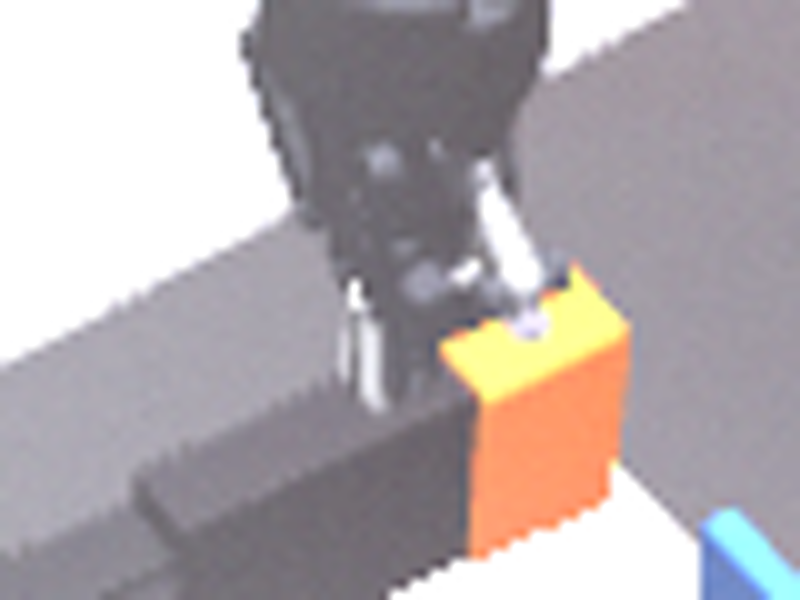

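The finger end at (378,408) is drawn over the rail's top face, whose centre here is at (387,387). Allowing for the tip's near edge, it's only a few mm above the rail. I'll continue in small guarded steps.

```bash
python3 -m handwheel '[[0,0,0.0007,0],[0,0,0,0]]' >/dev/null && python3 ok.py 2 &&
python3 -m handwheel '[[0,0,0.0007,0],[0,0,0,0]]' >/dev/null && python3 ok.py 2 &&
python3 -m handwheel '[[0,0,0.0007,0],[0,0,0,0]]' >/dev/null && python3 ok.py 2 &&
python3 -m handwheel '[[0,0,0.0007,0],[0,0,0,0]]' >/dev/null && python3 ok.py 2 &&
python3 -m handwheel '[[0,0,0.0007,0],[0,0,0,0]]' >/dev/null && python3 ok.py 2 &&
python3 -m handwheel '[[0,0,0.0007,0],[0,0,0,0]]' >/dev/null && python3 ok.py 2 &&
python3 -m handwheel '[[0,0,0.0007,0],[0,0,0,0]]' >/dev/null && python3 ok.py 2 &&
python3 -m handwheel '[[0,0,0.0007,0],[0,0,0,0]]' >/dev/null && python3 ok.py 2 &&
python3 -m handwheel '[[0,0,0.0007,0],[0,0,0,0]]' >/dev/null && python3 ok.py 2 &&
python3 -m handwheel '[[0,0,0.0007,0],[0,0,0,0]]' >/dev/null && python3 ok.py 2
python3 - <<'E'
from bench import r
s=r.sense();print(s["joint_efforts"],s["joint_pos"])
E
```

```text
13.6 [520.3  74.4  55.8] [ 0.2 -0.9  0.3] gap -0.0
13.8 [520.3  74.4  55.1] [ 0.2 -0.9  0.1] gap -0.0
14.0 [520.4  74.4  54.4] [-0.   0.   0.2] gap -0.1
14.2 [520.3  74.4  53.7] [ 0.5 -0.2  1.1] gap -0.2
14.4 [520.3  74.4  53. ] [ 0.3 -0.6 -0.3] gap 0.2
14.6 [520.4  74.4  52.8] [-1.8  0.3  4.8] gap 0.0
[-8.49839905e-02 -4.66841519e+01 -4.50403297e+01  3.46471556e-02
 -9.70956311e-01  1.13610129e-04] [ 2.55079315e+00  2.99787404e+00  1.05824061e+02 -3.53652162e-03
  7.11771933e+01  7.32443121e+00]
```

Contact at a reported z of 52.8 with 4.8 N, so the tip is 32 mm above the reported TCP and stiffness is about 10 N/mm. I'm 44 mm from the orange cap's centre. Now sliding along the rail toward the notch.

```bash
python3 -m handwheel '[[0,0,0,0],[-0.002,0,0,0],[-0.003,0,0,0],[-0.003,0,0,0],[-0.003,0,0,0],[-0.003,0,0,0],[-0.003,0,0,0],[-0.003,0,0,0]]' >/dev/null && python3 ok.py 12 &&
python3 -m handwheel '[[-0.004,0,0,0],[-0.004,0,0,0],[-0.004,0,0,0],[-0.004,0,0,0],[-0.002,0,0,0]]' >/dev/null && python3 ok.py 12 &&
python3 -m handwheel '[[-0.004,0,0,0],[-0.004,0,0,0],[-0.004,0,0,0],[-0.004,0,0,0],[-0.002,0,0,0],[0,0,0,0]]' >/dev/null && python3 ok.py 12
```

```text
15.4 [519.2  54.5  52.9] [0.3 4.5 4.9] gap -0.4
15.9 [517.7  36.4  52.9] [0.7 4.9 5.7] gap -0.2
16.5 [516.2  18.2  52.9] [0.7 3.1 5.8] gap -0.1
```

```bash
python3 -m handwheel '[[-0.003,0,0,0],[-0.003,0,0,0],[-0.003,0,0,0],[-0.003,0,0,0],[-0.003,0,0,0],[0,0,0,0]]' >/dev/null && python3 ok.py 12 &&
python3 -m handwheel '[[-0.003,0,0,0],[-0.003,0,0,0],[0,0,0,0]]' >/dev/null && python3 ok.py 12 &&
python3 -m handwheel '[[-0.003,0,0,0],[0,0,0,0]]' >/dev/null && python3 ok.py 12 &&
python3 -m handwheel '[[-0.002,0,0,0],[0,0,0,0]]' >/dev/null && python3 ok.py 12 &&
python3 -m handwheel '[[-0.002,0,0,0],[0,0,0,0]]' >/dev/null && python3 ok.py 12 &&
python3 -m handwheel '[[-0.002,0,0,0],[0,0,0,0]]' >/dev/null && python3 ok.py 12 &&
python3 -m handwheel '[[-0.002,0,0,0],[0,0,0,0]]' >/dev/null && python3 ok.py 12
```

```text
17.1 [514.9   3.2  52.8] [-0.4  2.4  6.3] gap -0.0
17.4 [514.4  -2.7  52.8] [-0.1  1.8  5.2] gap -0.0
17.6 [514.1  -5.6  52.7] [-0.4  2.   6. ] gap -0.1
17.8 [513.8  -7.6  52.6] [0.2 2.8 3.8] gap -0.3
18.0 [512.6  -9.9  51.7] [-0.  -0.  -0.1] gap -0.1
18.2 [512.8 -11.7  51.9] [ 0.4 -0.7  1. ] gap 0.1
18.4 [513.  -13.5  52.3] [-0.2  0.4 -0.6] gap 0.0
```

The force vanished at y of about -8.8 (s ≈ 37), which puts the notch edge at about s = 47 and its middle at about 24, as in the pictures. I'll move to the middle and go down to the pad.

```bash
python3 -m handwheel '[[-0.003,0,0,0],[-0.003,0,0,0],[-0.002,0,0,0],[0,0,0,0]]' >/dev/null && python3 ok.py 3 &&
python3 -m handwheel '[[0,0,0.002,0],[0,0,0.002,0],[0,0,0.002,0],[0,0,0.001,0],[0,0,0,0]]' >/dev/null && python3 ok.py 3 &&
python3 -m handwheel '[[0,0,0.001,0],[0,0,0.001,0],[0,0,0.001,0],[0,0,0,0]]' >/dev/null && python3 ok.py 9 &&
python3 -m handwheel '[[0,0,0.001,0],[0,0,0.001,0],[0,0,0,0]]' >/dev/null && python3 ok.py 9 &&
python3 -m handwheel '[[0,0,0.001,0],[0,0,0.001,0],[0,0,0,0]]' >/dev/null && python3 ok.py 9 &&
python3 -m handwheel '[[0,0,0.001,0],[0,0,0.001,0],[0,0,0,0]]' >/dev/null && python3 ok.py 9 &&
python3 -m handwheel '[[0,0,0.001,0],[0,0,0,0]]' >/dev/null && python3 ok.py 9 &&
python3 -m handwheel '[[0,0,0.001,0],[0,0,0,0]]' >/dev/null && python3 ok.py 9 &&
python3 -m handwheel '[[0,0,0.0005,0],[0,0,0,0]]' >/dev/null && python3 ok.py 9 &&
python3 -m handwheel '[[0,0,0.0005,0],[0,0,0,0]]' >/dev/null && python3 ok.py 9
```

```text
18.8 [512.4 -21.6  52.4] [-0.6 -0.5  0. ] gap 0.0
19.3 [512.2 -21.2  45.1] [0.2 0.9 0.1] gap -0.1
19.7 [512.5 -21.3  42.4] [-0.5  1.   0.1] gap -0.2
20.0 [512.5 -21.3  40.5] [-2.2  0.5  3.4] gap 0.1
20.3 [512.5 -21.3  38.3] [-0.2 -0.   3.3] gap 0.4
20.6 [512.5 -21.2  36.2] [-0.6  1.2  2.5] gap 0.5
20.8 [512.5 -21.2  35.3] [0.5 0.4 2.4] gap -0.2
21.0 [512.6 -21.2  34.8] [-3.3  0.3  7.8] gap -0.0
21.2 [512.6 -21.3  34.8] [-5.1  0.8 12.9] gap -0.1
```

The pad sank from about 42 to 34.8 and then stopped moving while the force rose to 13 N, so it's at its stop. Hold briefly, lift off, and check the pad and the green pin.

```bash
python3 -m handwheel '[[0,0,0,0],[0,0,0,0]]' >/dev/null; python3 ok.py 30
python3 -m handwheel '[[0,0,-0.003,0],[0,0,-0.005,0],[0,0,-0.01,0],[0,0,-0.02,0],[0,0,-0.03,0],[0,0,-0.03,0],[0,0,-0.02,0],[0,0,0,0],[0,0,0,0],[0,0,0,0]]'
python3 - <<'E'
from h import *
import cv2
i=r.snapshot("scene")[120:300,150:400,::-1]
a=cv2.imread("pics/scene0.png")[120:300,150:400]
cv2.imwrite("pics/end.png",np.hstack([cv2.resize(k,(400,288),interpolation=cv2.INTER_CUBIC) for k in(a,i)]))
E
```

```text
21.4 [512.6 -21.2  34.8] [-4.8  0.2 12. ] gap 0.2
time: 22.4
tool_pos: [511.6, -21.1, 150.6]
tcp_rot: [-179.9, -0.0, 85.2]
ft_force: [0.4, -0.1, -0.7]
finger_gap: 0.1
grip_force: 0.0
```

View pics/end.png

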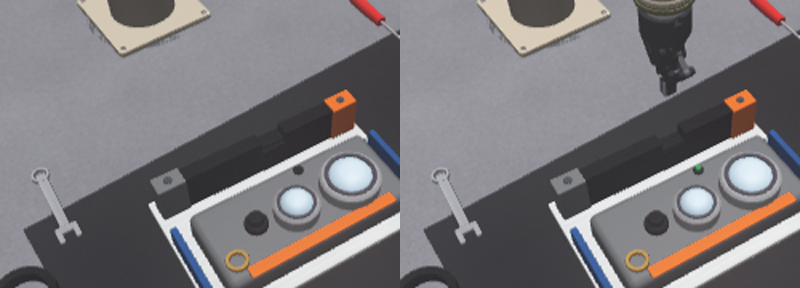

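The green pin has risen at (698,169), nothing loose has moved, and the fingers are clear of the rail.

```bash
python3 -c "
from bench import r
print(r.hand_in())"
```

```text
the job is handed in; nothing more can be done
None
```

The release pad is pressed to its stop (highest reading about 13 N) and let go, the green pin is up, the loose things in the last picture look unmoved, and the job was handed in at about 22 s with no verdict shown.

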